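Find the released cover of the vial conditioner and push it open

ROBOT

A 7-joint arm with a two-finger parallel gripper is mounted at the origin on a cart in front of the work surface, level with it; the furniture and walls round the work are solid. World frame = base frame: x ahead of the robot, y to its left, z up, the work surface at z = 0. Lengths are in m, angles in degrees, forces in N, time in s.
With the tool pointing down it reaches from about 0.35 to 0.775 m from the base axis. Payload 3.1 kg.
Tool frame: the origin (TCP) lies on the centre line of the jaws, within the pads' length; the fingertips stand 17 mm ahead of it and the grasp point (between the pads) lies 2 mm behind it (robot.tip_reach is the distance from the TCP to the fingertips, in m); z points along the fingers, y is the line along which they close (so a half turn about z gives the same grasp; the last joint's range is limited). The gripper opens to 85 mm and grips with 20 to 120 N. Pads are 22 mm wide; open, the fingers measure 114 mm over their backs; the gripper's body (76 mm by 85 mm) begins 54 mm behind the grasp point. The pads swing forward as they close: fully open they stand 13 mm farther back than shut.
Start: joints at [67.97, 17.813, 0.802, 86.603, -0.252, 75.585, -1.558], TCP at [0.185, -0.518, 0.248] pointing down, gripper open.
Joint ranges: [-154.91, 154.91], [-16.99, 109.72], [-72.82, 74.43], [7.12, 147.25], [-82.49, 262.49], [11.32, 116.49], [-174.64, 174.64]. Speed limits (degrees/s): [159.86, 159.86, 180, 180, 180, 180, 180].

INTERFACE

Orientations are given as [roll, pitch, yaw] about the fixed x, y, z axes, in that order (R = Rz(yaw) Ry(pitch) Rx(roll)).
In Python, from station import robot, fingers, vision, workorder, recognise gives the robot as it stands. Calls block until the motion is done:
- robot.move_to(position, orientation): joint-space move of the TCP to a pose.
- robot.line_to(position, orientation=None, velocity=0.15, f_stop=None): straight line of the TCP; orientation=None keeps the orientation; velocity is the mean speed in m/s. With f_stop (N) it stops when the force on the tool has changed by that much, and returns True; else False.
- robot.move_j(angles): joint-space move.
- fingers.gripper_to(opening, force=None): opening from 0.0 (shut) to 1.0 (fully open); force is the grip in N (None keeps the last); returns when the fingers have stopped.
- robot.pause(seconds).
- robot.inverse_kinematics(position, orientation): joint angles nearest the present ones, or None.
- vision.grab_frame(name): name is "side" or "top"; returns the picture (400x640x3 uint8, red, green, blue); there is no depth.
- vision.calibration(name): a dict with "mtx" (3x3 intrinsics, pixels), "extrinsics" (4x4, takes a point from world to camera coordinates). Camera axes: x right, y up, looking along -z (the intrinsics and any distortion apply to the point x, -y, -z); pixel columns grow to the right and rows downward; lengths in m; the calibration is good to about 2 mm. A picture is of the moment at which its call begins. calibration takes no time and is no camera call.
A pose or a line that the arm cannot do raises robot.PlanningError and nothing moves.
- workorder.close_job(): hands the job in; it is judged then, once.
Trained networks look in the newest picture that a camera, given by its name, has taken for a name from the list of things; names that differ only in an ending like _2 or _b are one class to them, and where a whole thing is asked for, a point or a joint stands for the part that bears it (a point fixed in the world has none). Each returns a list of dicts, best first, with "p" (0 to 1); they miss things now and then, are a little off and sometimes report something else, mostly with a low value. They report only what shows in the picture. A call takes as long as a camera call.
- recognise(label, camera): "rect" ([centre column, centre row, width, height] in pixels, round what is visible of it).
Readings, each from a call of its own:
- robot.current_time_s(): time.
- robot.current_joint_positions(): joint angles.
- robot.current_dq(): joint speeds.
- robot.current_joint_torque(): joint torques, N m.
- robot.current_tool_pos(): TCP position.
- robot.current_eef_rot(): TCP orientation.
- robot.current_contact_force(): force on the tool from outside, world axes, zero at the start.
- robot.current_torque(): the same for the moment, N m.
- robot.current_finger_gap(): opening from 0.0 (shut) to 1.0 (fully open).
- robot.current_gripper_force(): force on a finger pad.
Only numpy, scipy, OpenCV 4.12 (cv2) and the standard library are available. Lean on these libraries where they do the work, as an engineer would, in place of code of your own. Each camera call takes 0.05 s, during which the arm holds its last target. There are 200 camera calls.

TASK

The vial conditioner's interlock has released one of its four identical covers, but its display is dark and nothing shows which. With closed fingers press gently on the ribbed tail of one cover after another until one rocks, its front rising; then put the fingers in front of that raised front edge and push it back until the cover stands fully open against its stop, and let go of it. Nothing is gripped or lifted: do not force the locked covers, and leave the vials and the other loose things where they are.

Things in the scene. Friction and masses are not known exactly. Their poses are not given: they have to be found in the camera images.
- conditioner: white casing, fixed, 180 mm deep, 340 wide. Origin on the worktop under the middle of the covers' pivot line; x to the back, y to the left, z up. Front deck x = -105 to -16 mm, 80 high; ledge under the tails to x = +75, only 40 high; brackets between the covers to 93 high; console at y = +140 to +200, 94 high. Cover pins along y at x = 0, 86 high, middles at y = +96 (cover 1), +32, -32, -96 mm (4)
- cover_1 (a joint): cover 1 (leftmost), rad: 0 shut and flat, grows as its front rises, 1.75 at its stop. All alike: grey plate 133x56x6 mm, a see-saw on a pin across it, 88 mm before the pin, a 45 mm ribbed tail behind. Released: the tail sinks under 2 to 5 N and the stiff hinge keeps any angle (0.06 Nm turns it). Locked: the tail gives under 2 mm. Pressing before the pin moves none
- cover_1_tail (a point): top of the ribbed tail of cover 1, on its middle line, 29 mm behind its pin (89 mm high when shut, free to sink 40 mm); moves with the cover
- cover_1_edge (a point): middle of the front edge of cover 1, 88 mm before its pin (86 mm high when shut); moves with the cover. A steel hook 14 mm long hangs under the cover near its left front corner, 19 to 26 mm left of the middle line
- cover_2 (a joint): cover 2 (second from left), rad: 0 shut and flat, grows as its front rises, 1.75 at its stop. All alike: grey plate 133x56x6 mm, a see-saw on a pin across it, 88 mm before the pin, a 45 mm ribbed tail behind. Released: the tail sinks under 2 to 5 N and the stiff hinge keeps any angle (0.06 Nm turns it). Locked: the tail gives under 2 mm. Pressing before the pin moves none
- cover_2_tail (a point): top of the ribbed tail of cover 2, on its middle line, 29 mm behind its pin (89 mm high when shut, free to sink 40 mm); moves with the cover
- cover_2_edge (a point): middle of the front edge of cover 2, 88 mm before its pin (86 mm high when shut); moves with the cover. A steel hook 14 mm long hangs under the cover near its left front corner, 19 to 26 mm left of the middle line
- cover_3 (a joint): cover 3 (third from left), rad: 0 shut and flat, grows as its front rises, 1.75 at its stop. All alike: grey plate 133x56x6 mm, a see-saw on a pin across it, 88 mm before the pin, a 45 mm ribbed tail behind. Released: the tail sinks under 2 to 5 N and the stiff hinge keeps any angle (0.06 Nm turns it). Locked: the tail gives under 2 mm. Pressing before the pin moves none
- cover_3_tail (a point): top of the ribbed tail of cover 3, on its middle line, 29 mm behind its pin (89 mm high when shut, free to sink 40 mm); moves with the cover
- cover_3_edge (a point): middle of the front edge of cover 3, 88 mm before its pin (86 mm high when shut); moves with the cover. A steel hook 14 mm long hangs under the cover near its left front corner, 19 to 26 mm left of the middle line
- cover_4 (a joint): cover 4 (rightmost), rad: 0 shut and flat, grows as its front rises, 1.75 at its stop. All alike: grey plate 133x56x6 mm, a see-saw on a pin across it, 88 mm before the pin, a 45 mm ribbed tail behind. Released: the tail sinks under 2 to 5 N and the stiff hinge keeps any angle (0.06 Nm turns it). Locked: the tail gives under 2 mm. Pressing before the pin moves none
- cover_4_tail (a point): top of the ribbed tail of cover 4, on its middle line, 29 mm behind its pin (89 mm high when shut, free to sink 40 mm); moves with the cover
- cover_4_edge (a point): middle of the front edge of cover 4, 88 mm before its pin (86 mm high when shut); moves with the cover. A steel hook 14 mm long hangs under the cover near its left front corner, 19 to 26 mm left of the middle line
- vial_1: loose screw-cap vial, 27 mm wide, 62 mm high, upright in the square well under cover 1 (well centre 50 mm in front of the pin); origin under its foot; its cap ends 5 mm below the deck
- vial_2: loose screw-cap vial, 27 mm wide, 62 mm high, upright in the square well under cover 2 (well centre 50 mm in front of the pin); origin under its foot; its cap ends 5 mm below the deck
- vial_3: loose screw-cap vial, 27 mm wide, 62 mm high, upright in the square well under cover 3 (well centre 50 mm in front of the pin); origin under its foot; its cap ends 5 mm below the deck
- vial_4: loose screw-cap vial, 27 mm wide, 62 mm high, upright in the square well under cover 4 (well centre 50 mm in front of the pin); origin under its foot; its cap ends 5 mm below the deck
- stopper: loose black rubber stopper, 24 mm wide, 25 mm high, standing on the conditioner's console; origin under its middle
- mini_stand: loose small block with two upright mini vials, 40x48 mm, 58 mm high, standing beside the conditioner's right end; origin under its middle
- timer: loose bench timer, 58x73x38 mm; origin under its middle
- pen: loose pen, 138x30x11 mm; origin under its middle
- tin: loose round tin, 62 mm wide, 30 mm high; origin under its middle
- tweezers: loose steel tweezers, 55x112x9 mm; origin under its middle
- tape_roll: loose roll of tape, 73 mm wide, 19 mm high; origin under its middle

How it is judged:
By the outcome, as a careful person would: the job done as asked, in the order asked, and still so for the second after the job is handed in, with the robot touching nothing.
It also fails if it takes over 58 s, if anything falls off the work surface, if the arm or the gripper's body presses on something with over 40 N, if the wrist force passes 120 N, or if a joint passes its speed limit or range.

## Working session

There is one attempt and no reset: what is moved stays moved. The work goes in short steps, each a Python script; the robot and the scene stay as the last script left them, time stands still between calls to the robot, and variables do not carry over. Pictures are saved under pics/ and viewed, at most 10 in all, crops included, and the job is handed in when it is done.

```bash
mkdir -p pics; ls
python3 - <<'E'
from station import robot, fingers, vision, workorder, recognise
import cv2, numpy as np
for n in ("side","top"):
    im=vision.grab_frame(n); cv2.imwrite(f"pics/{n}0.png",im[:,:,::-1])
    c=vision.calibration(n); print(n,np.round(c["mtx"],1).tolist(),np.round(c["extrinsics"],4).tolist(),[k for k in c])
    for l in ("conditioner","cover_1","cover_1_tail","cover_1_edge","stopper","mini_stand"):
        print(l,[(np.round(d["rect"]).astype(int).tolist(),round(d["p"],2)) for d in recognise(l,n)[:5]])
print(robot.current_time_s(),robot.current_eef_rot())
E
```

```text
pics
side [[430.8, 0.0, 319.2], [0.0, 430.8, 199.6], [0.0, 0.0, 1.0]] [[-0.8812, -0.4728, 0.0004, 0.49], [0.4174, -0.7775, 0.4704, -0.3506], [-0.2221, 0.4147, 0.8824, -1.1155], [0.0, 0.0, 0.0, 1.0]] ['mtx', 'extrinsics']
conditioner [([290, 308, 135, 147], 0.92)]
cover_1 [([322, 259, 52, 43], 0.91), ([310, 273, 54, 40], 0.89), ([279, 319, 58, 50], 0.87), ([296, 297, 54, 46], 0.56), ([390, 168, 10, 25], 0.37)]
cover_1_tail [([277, 321, 56, 49], 0.69)]
cover_1_edge [([278, 320, 57, 46], 0.89), ([392, 194, 39, 15], 0.69)]
stopper [([239, 332, 9, 10], 0.47)]
mini_stand [([352, 249, 18, 20], 0.62)]
top [[417.7, 0.0, 315.0], [0.0, 417.7, 195.5], [0.0, 0.0, 1.0]] [[-0.0047, -1.0, -0.0051, -0.0729], [0.9785, -0.0057, 0.2062, -0.6028], [-0.2062, -0.004, 0.9785, -1.3069], [0.0, 0.0, 0.0, 1.0]] ['mtx', 'extrinsics']
conditioner [([232, 217, 114, 66], 0.72)]
cover_1 [([211, 217, 21, 47], 0.95), ([230, 219, 20, 38], 0.75), ([269, 223, 21, 42], 0.59), ([249, 221, 20, 44], 0.58), ([390, 232, 30, 20], 0.56)]
cover_1_tail [([208, 219, 23, 44], 0.82), ([250, 223, 22, 42], 0.57)]
cover_1_edge [([209, 217, 24, 43], 0.83), ([286, 146, 20, 16], 0.31)]
stopper []
mini_stand [([298, 241, 19, 17], 0.7), ([208, 216, 20, 45], 0.24)]
0.7 [1.79993058e+02 1.10817353e-03 1.96451403e+01]
```

Run:
```python
import cv2
a=cv2.imread("pics/top0.png")[165:275,150:330]; b=cv2.imread("pics/side0.png")[220:395,200:380]
a=cv2.resize(a,None,fx=4.4,fy=4.4,interpolation=2); b=cv2.resize(b,None,fx=3.4,fy=3.4,interpolation=2)
cv2.imwrite("pics/a.png",a);cv2.imwrite("pics/b.png",b)
```

```text
(no output)
```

View pics/a.png

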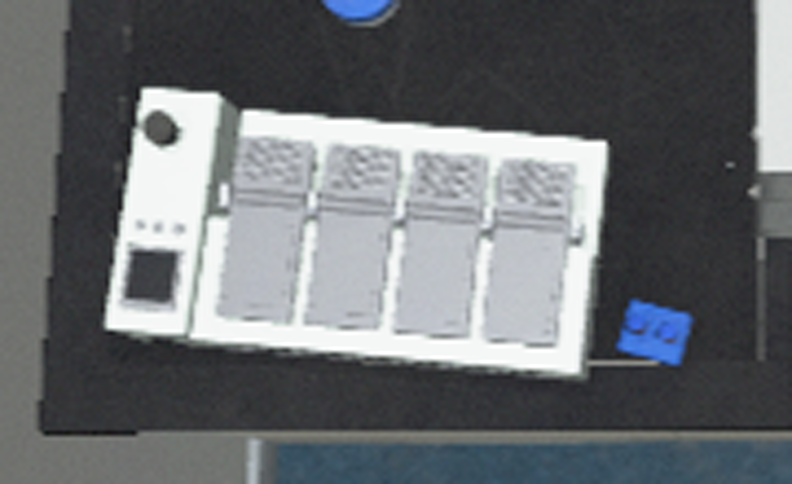

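View pics/b.png

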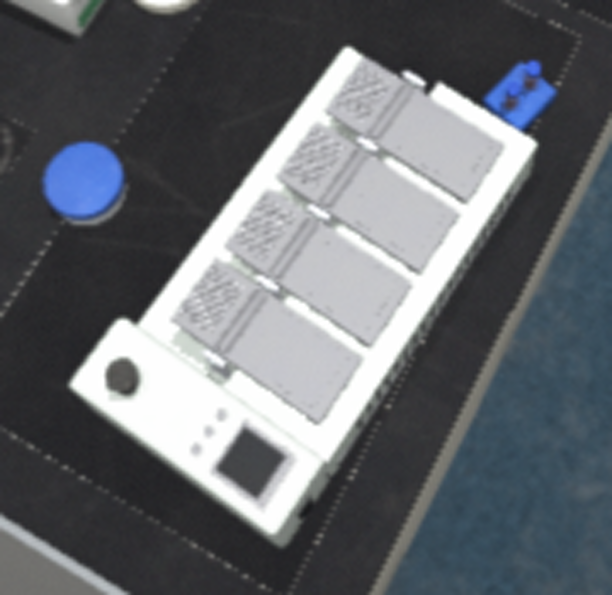

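View pics/side0.png

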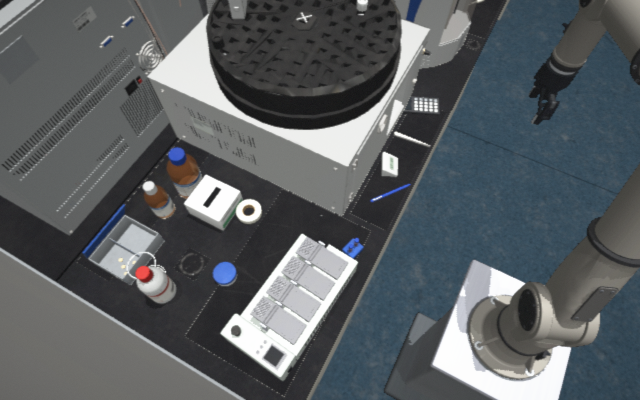

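Top crop: the four covers run left to right, ribbed tails at the back (far side), console at the left with the stopper on it, mini stand at the right. The side crop shows the same from the left. I'll fit the conditioner pose from corners in both views.

```bash
cat > h.py <<'E'
from station import robot, fingers, vision, workorder, recognise
import numpy as np, cv2
def proj(P,n):
    c=vision.calibration(n); q=np.c_[P,np.ones(len(P))]@c["extrinsics"].T
    q=q[:,:3]*[1,-1,-1]; q=q@c["mtx"].T; return q[:,:2]/q[:,2:]
E
cat > fit.py <<'E'
from h import *
from scipy.optimize import least_squares
A=[((-105,-140,80),(585,376)),((-105,200,94),(105,328)),((75,200,94),(142,87)),((75,140,94),(220,95)),((-88,124,89),(216,314)),((-88,68,89),(293,324)),((-88,-124,89),(555,346)),((-88,-68,89),(484,338)),((45,-124,89),(574,163)),((45,124,89),(240,137))]
B=[((-105,200,94),(280,533)),((75,200,94),(72,383)),((75,140,94),(120,320)),((-88,124,89),(317,421)),((-88,68,89),(361,355)),((-88,-124,89),(502,150)),((-88,-68,89),(467,198)),((45,124,89),(175,320)),((-105,-140,80),(536,145))]
def pr(L,s,o): return np.array([l[0] for l in L])/1e3,(np.array([l[1] for l in L])+.5)/s-.5+o
a=pr(A,4.4,np.array([150,165]));b=pr(B,3.4,np.array([200,220]))
def W(P,v):
    c,s=np.cos(v[3]),np.sin(v[3]); return P@np.array([[c,s,0],[-s,c,0],[0,0,1]])+v[:3]
f=lambda v:np.r_[(proj(W(a[0],v),"top")-a[1]),(proj(W(b[0],v),"side")-b[1])].ravel()
r=least_squares(f,[.45,.25,0,0],loss="soft_l1",x_scale=[.1,.1,.1,.1])
print(r.x,np.degrees(r.x[3])); print(np.round(f(r.x).reshape(-1,2),1).tolist())
np.save("pose.npy",r.x)
E
python3 fit.py
python3 - <<'E'
import sys; sys.path.insert(0,".")
from h import *
v=np.load("pose.npy") if 0 else None
E
```

```text
[ 0.54409046  0.16186139 -0.00753607 -0.08800188] -5.042136162825772
[[-1.3, -1.0], [0.2, 0.6], [0.3, 0.1], [0.9, -0.3], [0.0, 0.6], [0.0, -0.2], [0.8, -0.2], [-0.7, 0.2], [0.6, 0.2], [0.3, -0.1], [-1.1, 0.8], [-1.0, 0.6], [0.5, -1.9], [1.0, 1.0], [1.2, 0.4], [0.9, -2.0], [-0.2, 1.3], [-1.7, -0.1], [-0.6, -0.9]]
```

```bash
cat >> h.py <<'E'
v=np.load("pose.npy"); 
def w(x,y,z):
    c,s=np.cos(v[3]),np.sin(v[3]); return np.array([v[0]+c*x/1e3-s*y/1e3, v[1]+s*x/1e3+c*y/1e3, z/1e3])
Y=np.degrees(v[3])
E
python3 - <<'E'
from h import *
P=[(x,y,.25) for x in (.3,.4,.5) for y in (-.5,-.3,-.1,.1,.3)]
for p,q in zip(P,proj(np.array(P),"top")): print(p,q.round())
tr=robot.tip_reach
for yaw in (Y,Y+90,Y-90,Y+180):
    for l in ((29,96,105),(29,32,105),(29,-32,105),(29,-96,105),(-120,96,115),(-120,-96,115),(0,0,200)):
        p=w(*l)+[0,0,tr]; q=robot.inverse_kinematics(p,[180,0,yaw]); print(round(yaw),l,p.round(3),None if q is None else np.round(q,0).tolist())
for p in ([.13,-.37,.33],[.4,-.05,.33],[.4,.1,.33]):
    for yaw in (20,90,-90,180): 
        q=robot.inverse_kinematics(p,[180,0,yaw]); print(p,yaw,None if q is None else np.round(q,0).tolist())
E
```

```text
(0.3, -0.5, 0.25) [473. 290.]
(0.3, -0.3, 0.25) [398. 291.]
(0.3, -0.1, 0.25) [324. 291.]
(0.3, 0.1, 0.25) [250. 291.]
(0.3, 0.3, 0.25) [176. 292.]
(0.4, -0.5, 0.25) [470. 253.]
(0.4, -0.3, 0.25) [397. 253.]
(0.4, -0.1, 0.25) [324. 254.]
(0.4, 0.1, 0.25) [251. 254.]
(0.4, 0.3, 0.25) [178. 254.]
(0.5, -0.5, 0.25) [467. 217.]
(0.5, -0.3, 0.25) [395. 217.]
(0.5, -0.1, 0.25) [323. 218.]
(0.5, 0.1, 0.25) [252. 218.]
(0.5, 0.3, 0.25) [180. 218.]
-5 (29, 96, 105) [0.581 0.255 0.122] [1.0, 40.0, -43.0, 81.0, 28.0, 70.0, -140.0]
-5 (29, 32, 105) [0.576 0.191 0.122] [9.0, 37.0, -44.0, 86.0, 27.0, 68.0, -135.0]
-5 (29, -32, 105) [0.57  0.127 0.122] [16.0, 35.0, -45.0, 90.0, 26.0, 66.0, -130.0]
-5 (29, -96, 105) [0.565 0.064 0.122] [17.0, 30.0, -36.0, 93.0, 19.0, 63.0, -119.0]
-5 (-120, 96, 115) [0.433 0.268 0.132] [14.0, 35.0, -67.0, 101.0, 35.0, 68.0, -159.0]
-5 (-120, -96, 115) [0.416 0.077 0.132] [29.0, 15.0, -48.0, 114.0, 13.0, 57.0, -120.0]
-5 (0, 0, 200) [0.544 0.162 0.217] [18.0, 31.0, -55.0, 85.0, 25.0, 77.0, -134.0]
85 (29, 96, 105) [0.581 0.255 0.122] [10.0, 48.0, -63.0, 81.0, 43.0, 7
[... 1765 characters left out ...]
[76.0, -3.0, -7.0, 99.0, -0.0, 84.0, 69.0]
[0.13, -0.37, 0.33] -90 [57.0, -3.0, 10.0, 99.0, 1.0, 84.0, -113.0]
[0.13, -0.37, 0.33] 180 [83.0, -2.0, -14.0, 99.0, -1.0, 84.0, 159.0]
[0.4, -0.05, 0.33] 20 [37.0, -1.0, -32.0, 97.0, -0.0, 84.0, -65.0]
[0.4, -0.05, 0.33] 90 [43.0, -1.0, -38.0, 97.0, -0.0, 84.0, 6.0]
[0.4, -0.05, 0.33] -90 [38.0, -1.0, -33.0, 97.0, -0.0, 84.0, -175.0]
[0.4, -0.05, 0.33] 180 [42.0, -1.0, -37.0, 97.0, -0.0, 84.0, 95.0]
[0.4, 0.1, 0.33] 20 [18.0, 1.0, -35.0, 96.0, 0.0, 84.0, -87.0]
[0.4, 0.1, 0.33] 90 [2.0, 0.0, -19.0, 96.0, 0.0, 84.0, -16.0]
[0.4, 0.1, 0.33] -90 [-81.0, -5.0, 62.0, 98.0, 4.0, 84.0, 160.0]
[0.4, 0.1, 0.33] 180 [40.0, 2.0, -57.0, 95.0, 2.0, 84.0, 73.0]
```

View pics/top0.png

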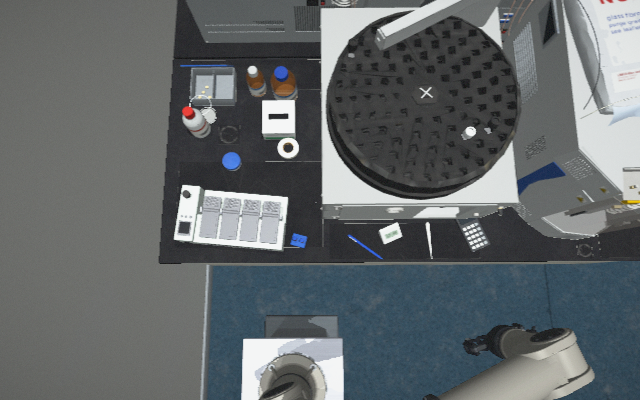

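Machine front stands at x≈0.5 for y<-0.1, so I swing past it at x ≤ 0.4. Now probing from cover 4 leftwards, with a low force stop.

```bash
cat > probe.py <<'E'
from h import *
tr=np.array([0,0,robot.tip_reach]); O=[180,0,Y+180]
robot.move_to([.13,-.37,.33],[180,0,20]); fingers.gripper_to(0.0)
robot.move_to([.38,.05,.33],O)
print("t",robot.current_time_s())
for k,y in ((4,-96),(3,-32),(2,32),(1,96)):
    if k==4: robot.move_to(w(32,y,150)+tr,O)
    else: robot.line_to(w(32,y,106)+tr,O,velocity=.1)
    if k==4: robot.line_to(w(32,y,106)+tr,O,velocity=.1)
    s=robot.line_to(w(32,y,70)+tr,O,velocity=.025,f_stop=6)
    z=robot.current_tool_pos()[2]-tr[2]
    print(k,s,"tip z",round(z*1e3,1),"F",np.round(robot.current_contact_force(),1),"t",robot.current_time_s())
    if z<.078: break
    robot.line_to(w(32,y,106)+tr,O,velocity=.1)
im=vision.grab_frame("side"); cv2.imwrite("pics/c.png",cv2.resize(im[220:395,200:380,::-1],None,fx=3.4,fy=3.4,interpolation=2))
E
python3 probe.py
```

```text
t 3.9917
4 True tip z 88.9 F [-0.6 -0.1  5.8] t 6.375
3 True tip z 88.9 F [-1.3 -1.1  6.1] t 8.3083
2 False tip z 69.9 F [-0.3 -0.1  1.7] t 11.025
```

View pics/c.png

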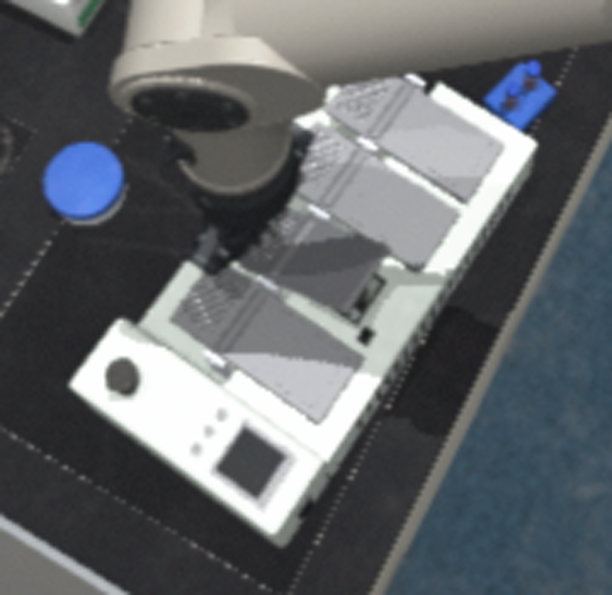

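Covers 4 and 3 are locked (stopped at 89 mm). Cover 2 rocked; its front edge near (375,290) is up and the well shows. I'll press the tail a little further, then go round and push the edge.

```bash
cat > push.py <<'E'
from h import *
tr=np.array([0,0,robot.tip_reach]); O=[180,0,Y+180]; y=32
def rep(s): print(s,"tip",np.round((robot.current_tool_pos()-tr)*1e3,1),"F",np.round(robot.current_contact_force(),1),"t",robot.current_time_s())
s=robot.line_to(w(32,y,62)+tr,velocity=.03,f_stop=8); rep(s)
robot.line_to(w(36,y,110)+tr,velocity=.1)
robot.line_to(w(32,y,205)+tr,velocity=.15)
robot.line_to(w(-120,y-6,205)+tr,O,velocity=.15)
robot.line_to(w(-120,y-6,122)+tr,velocity=.12); rep(0)
s=robot.line_to(w(12,y-6,122)+tr,velocity=.05,f_stop=9); rep(s)
c,q=np.cos(v[3]),np.sin(v[3]); d=(robot.current_tool_pos()-np.r_[v[:2],0]); print("local x",1e3*(c*d[0]+q*d[1]))
im=vision.grab_frame("side"); cv2.imwrite("pics/d.png",cv2.resize(im[200:395,200:400,::-1],None,fx=3,fy=3,interpolation=2))
E
python3 push.py
```

```text
False tip [578.4 190.7  61.2] F [ 0. -0.  0.] t 11.4917
0 tip [427.5 198.6 122.5] F [-0.4  0.   0.3] t 14.9167
True tip [488.9 192.8 122.3] F [-2.2 -0.8  3.9] t 16.3
local x -57.686871571562904
```

View pics/d.png

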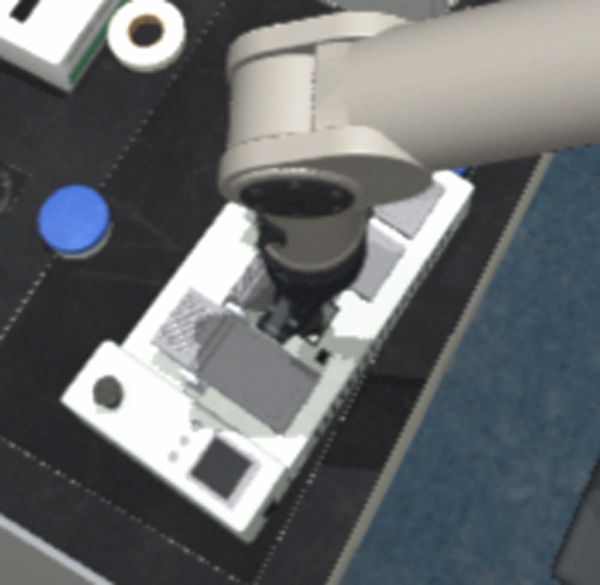

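The fingers have met cover 2's edge (about 60° open) near pixel (310,320). The stop fired on first contact, so I continue more slowly.

```bash
cat > push2.py <<'E'
from h import *
tr=np.array([0,0,robot.tip_reach]); y=26
c,q=np.cos(v[3]),np.sin(v[3])
for i in range(6):
    s=robot.line_to(w(12,y,122)+tr,velocity=.03,f_stop=10)
    d=(robot.current_tool_pos()-np.r_[v[:2],0]); lx=1e3*(c*d[0]+q*d[1]); print(s,"local x",lx,"F",np.round(robot.current_contact_force(),1),"t",robot.current_time_s())
    if not s or (i and lx-l0<2): break
    l0=lx
im=vision.grab_frame("side"); cv2.imwrite("pics/e.png",cv2.resize(im[200:395,200:400,::-1],None,fx=3,fy=3,interpolation=2))
E
python3 push2.py
```

```text
True local x -58.96810012301649 F [-2.2 -0.2  3.9] t 16.8833
True local x -58.93809395823596 F [-1.1 -0.2  5.1] t 17.4167
```

View pics/e.png

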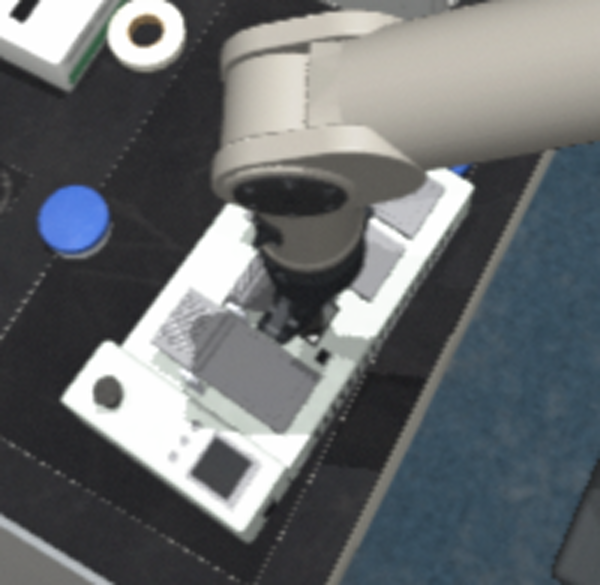

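Pushing jams with an upward force on the tool, so I back off and look at the cover from both cameras.

Run:
```python
from h import *
tr=np.array([0,0,robot.tip_reach])
robot.line_to(w(-120,26,122)+tr,velocity=.1)
robot.line_to(w(-120,26,215)+tr,velocity=.15)
robot.line_to(w(-150,-150,260)+tr,velocity=.2)
a=vision.grab_frame("side"); b=vision.grab_frame("top")
a=cv2.resize(a[230:390,200:360,::-1],(400,400),interpolation=2); b=cv2.resize(b[175:275,165:265,::-1],(400,400),interpolation=2)
cv2.imwrite("pics/f.png",np.hstack([a,b])); print(robot.current_time_s())
# predicted edge/tail for angles
for th in (.4,.6,.8,1.,1.2,1.4,1.75):
    P=[w(-88*np.cos(th),32+s*28,86+88*np.sin(th)) for s in (1,-1)]
    A=(proj(np.array(P),"side")-[200,230])*2.5; B=(proj(np.array(P),"top")-[165,175])*4+[400,0]
    print(th,A.round().tolist(),B.round().tolist())
```

```text
20.1583
0.4 [[265.0, 216.0], [298.0, 167.0]] [[605.0, 239.0], [677.0, 245.0]]
0.6 [[257.0, 207.0], [290.0, 158.0]] [[601.0, 225.0], [674.0, 231.0]]
0.8 [[247.0, 197.0], [280.0, 147.0]] [[599.0, 208.0], [672.0, 214.0]]
1.0 [[234.0, 186.0], [268.0, 136.0]] [[598.0, 188.0], [672.0, 194.0]]
1.2 [[219.0, 174.0], [254.0, 125.0]] [[598.0, 166.0], [672.0, 172.0]]
1.4 [[204.0, 163.0], [239.0, 114.0]] [[600.0, 143.0], [674.0, 149.0]]
1.75 [[177.0, 145.0], [212.0, 97.0]] [[605.0, 103.0], [679.0, 109.0]]
```

View pics/f.png

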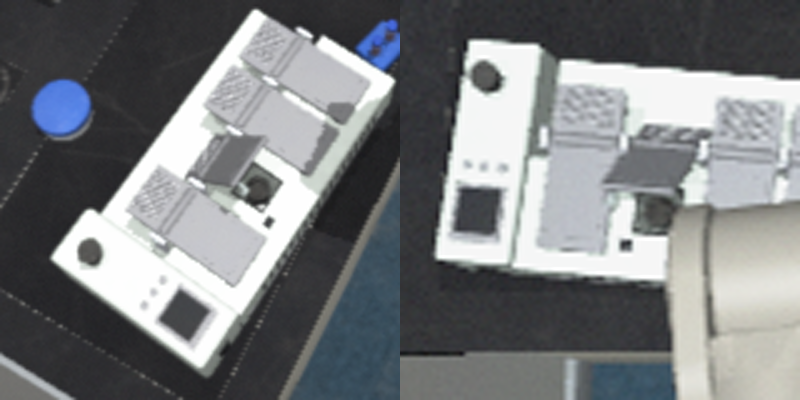

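The cover stands at about 1.0 rad (edge corners at side (235,187)/(266,138)), well and vial undisturbed. Its edge, at z≈160, meets the fingers 38 mm above the tips and catches under the wider finger part, so I push again with the tips at 148 mm.

```bash
cat > push3.py <<'E'
from h import *
tr=np.array([0,0,robot.tip_reach]); y=26; O=[180,0,Y+180]
c,q=np.cos(v[3]),np.sin(v[3])
robot.line_to(w(-120,y,215)+tr,O,velocity=.2)
robot.line_to(w(-110,y,148)+tr,O,velocity=.15)
robot.line_to(w(-68,y,148)+tr,velocity=.08)
l0=-999
for i in range(6):
    s=robot.line_to(w(14,y,148)+tr,velocity=.03,f_stop=10)
    d=(robot.current_tool_pos()-np.r_[v[:2],0]); lx=1e3*(c*d[0]+q*d[1]); print(s,"local x",lx,"F",np.round(robot.current_contact_force(),1),"t",robot.current_time_s())
    if not s or lx-l0<2: break
    l0=lx
E
python3 push3.py
```

```text
True local x -2.468162731065411 F [-1.4 -0.4  0.3] t 24.525
True local x -2.5048373580488925 F [-1.3 -0.6  1.8] t 24.85
```

Stopped at −2.5 mm, where the stop was predicted (−3). I retreat and check.

Run:
```python
from h import *
tr=np.array([0,0,robot.tip_reach])
robot.line_to(w(-110,26,150)+tr,velocity=.12)
robot.line_to(w(-120,26,230)+tr,velocity=.2)
robot.line_to(w(-150,-150,260)+tr,velocity=.2)
a=vision.grab_frame("side"); b=vision.grab_frame("top")
a=cv2.resize(a[230:390,200:360,::-1],(400,400),interpolation=2); b=cv2.resize(b[175:275,165:265,::-1],(400,400),interpolation=2)
cv2.imwrite("pics/g.png",np.hstack([a,b])); print(robot.current_time_s(),robot.current_contact_force())
for th in (1.5,1.6,1.7,1.75):
    P=[w(-88*np.cos(th),32+s*28,86+88*np.sin(th)) for s in (1,-1)]
    print(th,((proj(np.array(P),"side")-[200,230])*2.5).round().tolist(),((proj(np.array(P),"top")-[165,175])*4+[400,0]).round().tolist())
```

```text
27.6 [-0.98663794 -0.12782448 -0.52826315]
1.5 [[196.0, 157.0], [231.0, 108.0]] [[601.0, 131.0], [675.0, 137.0]]
1.6 [[188.0, 152.0], [223.0, 103.0]] [[602.0, 119.0], [676.0, 126.0]]
1.7 [[181.0, 147.0], [216.0, 99.0]] [[604.0, 108.0], [678.0, 114.0]]
1.75 [[177.0, 145.0], [212.0, 97.0]] [[605.0, 103.0], [679.0, 109.0]]
```

View pics/g.png

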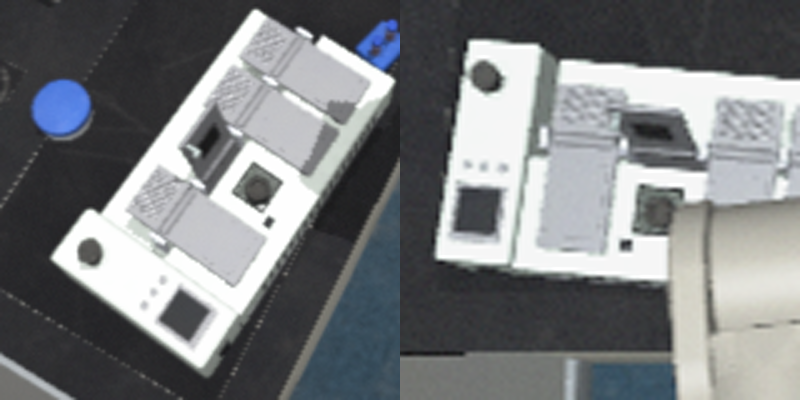

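Cover 2's edge corners, at side (178,148)/(216,103) and top row ≈109, match 1.70–1.75 rad. The second push met the hard stop at the same place, and the vial and other things are unmoved.

```bash
python3 -c "
from h import *
print(workorder.close_job())"
```

```text
the job is handed in; nothing more can be done
None
```

Cover 2 was the released one: it now stands fully open against its stop and is let go. Covers 3 and 4 were found locked, cover 1 was never pressed, the vials and loose things were left alone, and the job was handed in at about 28 s.

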